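Load the light-curing unit

ROBOT

A 6-joint arm with a two-finger parallel gripper is mounted at the origin on the work surface. World frame = base frame: x ahead of the robot, y to its left, z up, the work surface at z = 0. Lengths are in m, angles in rad, forces in N, time in s.
With the tool pointing down it reaches from about 0.25 to 0.8 m from the base axis. Payload 3.9 kg.
Tool frame: the origin (TCP) lies at the very end of the fingers, on their centre line; the grasp point (between the pads) lies 19 mm behind it; z points along the fingers, y is the line along which they close (so a half turn about z gives the same grasp; the last joint's range is limited). The gripper opens to 85 mm and grips with 20 to 120 N. Pads are 22 mm wide; open, the fingers measure 114 mm over their backs; the gripper's body (76 mm by 85 mm) begins 54 mm behind the grasp point. The pads swing forward as they close: fully open they stand 13 mm farther back than shut.
Start: joints at [1.109, 0.26, -0.138, 1.173, 0, 1.571], TCP at [0.234, 0.47, 0.231] pointing down, gripper open.
Joint ranges: [-2.78, 2.78], [-0.83, 1.72], [-1.28, 1.37], [-1.9, 2.12], [-1.57, 1.48], [-3.14, 3.14]. Speed limits (rad/s): [2.57, 2.57, 3.14, 3.14, 3.14, 3.14].

INTERFACE

Orientations are given as a rotation vector (axis times angle).
In Python, from cell import manip, vision, workorder gives the robot as it stands. The module is installed in compiled form; this text tells all that it offers.
- The arm moves only by the tool jog_arm, never from a script. Its argument "moves" is a list of rows, each an object with "angular": the turn, a rotation vector about the world's x, y, z in degrees, a list of three; "travel": the shift along the world's x, y, z in mm, a list of three; "hand": the opening, from 0 (shut) to 1 (fully open). A call has 1 to 20 rows; each row shifts and turns the commanded pose from where the row before left it; what a row does not reach is not made up. A row lasts 1/8 s, in which the tool goes at most 62.5 mm and 10.7 degrees, less where a joint would pass 70% of its speed; a pose out of reach is approached as far as the arm can. A call with a gripper value outside its range is refused whole. The fingers move at their own pace and stop on an object; the grip force is fixed at half the most. Time passes only in rows, so rows that do not move let the fingers close. It gives the time, the measured TCP pose, the force, the opening and the grip force at its end, in the units of the state.
- manip.sense(): the state, without advancing time (a new reading comes with each control period).
- vision.grab_frame(name): name is "scene" or "top" or "wrist"; returns (picture, depth): 420x560x3 uint8, red, green, blue; 420x560 float32, m along the optical axis (not along the pixel's ray), 0 where there is no reading.
- vision.calibration(name): a dict with "camera_matrix" (3x3 intrinsics, pixels), "origin" and "orientation" of the camera in the world; the wrist camera has in their place "hand_eye" (4x4, takes a point from camera to tool coordinates, whose origin is the TCP and whose axes are the flange's). Camera axes: x right, y down, z forward; pixel columns grow to the right and rows downward; lengths in m; the calibration is good to about 2 mm. The wrist camera is an equidistant fisheye: a pixel r from the principal point sees the ray r / f radians off the axis. A picture is of the moment at which its call begins: read the wrist's pose just before it. calibration takes no time and is no camera call.
- workorder.close_job(): hands the job in; it is judged then, once.
The state is a dict: "t": time; "q": joint angles; "dq": joint speeds; "effort": joint torques, N m; "tool_pos": TCP position; "eef_rot": TCP orientation; "wrist_force": force on the tool from outside, world axes, zero at the start; "torque": the same for the moment, N m; "grip_width": finger opening in m; "finger_force": force on a finger pad.
Only numpy, scipy, OpenCV 4.12 (cv2) and the standard library are available. Lean on these libraries where they do the work, as an engineer would, in place of code of your own. Each camera call takes 0.05 s, during which the arm holds its last target. There are 200 camera calls.

TASK

Press the release key on top of the curing unit so that its tray springs out, stand the work holder upright on the floor of the tray, then push the tray gently back in until it clicks and stays shut with the holder inside. Do not force the unit, do not drop the holder or tip it over, and leave the spool, the jar and the screwdriver where they are.

Things in the scene. Friction and masses are not known exactly. Their poses are not given: they have to be found in the camera images.
- case: Curing unit: white plastic box 200 wide, 200 deep, 78 high, fixed to the bench. Origin: on the bench under the middle of its front face; +x goes into the unit, +y to the left as one looks into its front, +z up. Key and tray are one module that sits up to 10 mm farther in or out (along x) than the spots below say, differently each time: find it by touch. More than 18 N on any part of the unit damages it.
- key_spot (a point): Nominal centre of the release key's top (module play: true to 10 mm along the case's x). Plain grey rectangular key, 30 (x) by 26 (y), on the roof near the front right corner; at rest its top stands 16 above the roof. Point fixed to the case, x and y as the case's: 40, -68, 94 mm in its frame. Press straight down, at most 12 mm.
- panel_spot (a point): Nominal middle of the tray front panel's outer face with the tray latched (true to 10 mm along x); fixed to the case at -21, 25, 39 mm in its frame. Grey panel 126 wide (y), 8 thick, 10 to 68 above the bench, before a black slot frame. With the tray fully out the face is 85 mm nearer along the case's -x. The slot is 118 wide, open up to 64 above the bench.
- floor_spot (a point): Nominal middle of the tray floor's top with the tray fully out (true to 10 mm along x); fixed to the case at -50, 25, 18 mm in its frame. The tray is 96 long (x) and 92 wide (y) inside, floor 18 above the bench, side and rear walls 10 above the floor, front panel 50 above it.
- tray (a joint): Tray travel in m, out along the case's -x: 0 latched, 0.085 fully out. Unlatched, a spring drives it out: 1.5 N fully out, 4 N at the latch. From 20 to 8 mm the catch rides a ramp and the push grows to about 9 N, then eases to 5 N; it clicks at 0 with a short drop in force. Rubber stop about 2 mm past the click, where force rises steeply. Let go short of the click, it springs out.
- release (a joint): How far the release key is pressed down, in m: 0 up, 0.012 fully down. The sprung key needs about 2 N at first, 4 N where the tray is let go (at about 0.006 to 0.007), 5.5 N fully down, then it is on a hard stop. It comes up by itself, and dips by itself as the tray clicks home.
- holder_mid (a point): Work holder, loose, about 120 g, standing left of the unit: bare aluminium, round foot plate 42 in diameter and 4 thick, above it a stem 22 in diameter up to 33, with a small white repaired shell on top (38 high in all). Point on its axis, 19 above its underside; z is its axis. Gripped 30 above its underside, the fingers clear the tray walls.
- spool: Solder spool standing on the bench, white flanges 56 in diameter, 38 high; origin under its centre. Leave alone.
- jar: Small glass jar with a white lid, 52 in diameter, 55 high; origin under its centre. Leave alone.
- driver: Screwdriver with black handle, about 150 long, lying on the bench along its x; origin under its middle. Leave alone.
- holder: The work holder itself, see holder_mid; origin under its centre, z up.
Mind the look-alikes: they are no part of the job. What is shaped like the holder but red or turquoise is not meant.

How it is judged:
By the outcome, as a careful person would: the job done as asked, in the order asked, and still so for the second after the job is handed in, with the robot touching nothing.
It also fails if it takes over 72 s, if anything falls off the work surface, if the arm or the gripper's body presses on something with over 40 N, if the wrist force passes 120 N, or if a joint passes its speed limit or range.

## Working session

There is one attempt and no reset: what is moved stays moved. The work goes in short steps, Python scripts to look and compute and a tool call to move; the robot and the scene stay as the last step left them, time stands still between calls to the robot, and variables do not carry over. Pictures are saved under pics/ and viewed, at most 10 in all, crops included, and the job is handed in when it is done.

Besides the shell and the picture viewer there is one more tool, called as name(argument=value, ...) on one line, values as JSON. jog_arm: Moves the arm, as the interface text tells. Its arguments: {"type":"object","properties":{"moves":{"type":"array","items":{"type":"object","properties":{"angular":{"type":"array","items":{"type":"number"}},"travel":{"type":"array","items":{"type":"number"}},"hand":{"type":"number"}}}}},"required":["moves"]}

```bash
mkdir -p pics
cat > h.py <<'E'
import numpy as np, cv2
from scipy.spatial.transform import Rotation as R
from cell import manip, vision, workorder
def rot(o):
    o=np.array(o,float)
    if o.shape==(3,3): return o
    return R.from_rotvec(o).as_matrix() if o.size==3 else R.from_quat(o).as_matrix()
def grab(n,name=None):
    p,d=vision.grab_frame(n)
    if name: cv2.imwrite('pics/'+name,p[:,:,::-1])
    return p,d
def ray(n,u,v):
    c=vision.calibration(n);K=np.array(c['camera_matrix'])
    return np.array(c['origin']),rot(c['orientation'])@np.linalg.solve(K,[u,v,1.])
def onplane(n,u,v,z):
    o,d=ray(n,u,v);return o+d*(z-o[2])/d[2]
def pt(n,u,v,depth):
    o,d=ray(n,u,v);return o+d*depth
E
python3 - <<'E'
from h import *
for n in("scene","top"):
    print(vision.calibration(n)); grab(n,n+'0.png')
s=manip.sense();print(s)
E
```

```text
{'camera_matrix': array([[487.33703493,   0.        , 283.92356383],
       [  0.        , 487.33703493, 219.36008614],
       [  0.        ,   0.        ,   1.        ]]), 'origin': array([0.87644031, 0.62114953, 0.94514093]), 'orientation': array([-0.75211565, -2.6908511 ,  1.00564079])}
{'camera_matrix': array([[441.13550405,   0.        , 280.22004305],
       [  0.        , 441.13550405, 207.26264671],
       [  0.        ,   0.        ,   1.        ]]), 'origin': array([ 3.42737139e-01, -1.43447456e-04,  1.06707429e+00]), 'orientation': array([-2.10006228,  2.14050584, -0.20471279])}
{'t': 0.1, 'q': array([ 1.10898301e+00,  2.60580155e-01, -1.39264843e-01,  1.17273630e+00,
        8.10767392e-06,  1.57080966e+00]), 'dq': array([-0.0010036 , -0.0011746 ,  0.00317017,  0.00054529,  0.00079522,
       -0.00054569]), 'effort': array([-7.03789883e-04, -4.06508803e+01,  2.54526848e+01,  1.00925422e-02,
       -4.07806397e-05,  1.86664874e-05]), 'tool_pos': array([0.23363714, 0.4694308 , 0.23055881]), 'eef_rot': array([-7.18910385e-01, -3.05780129e+00,  2.72613408e-03]), 'wrist_force': array([-0.19979812,  0.32711467, -0.68973453]), 'torque': array([ 0.007805  , -0.04484032, -0.05022914]), 'finger_force': 0.0, 'grip_width': 0.08541776076834218}
```

View pics/top0.png

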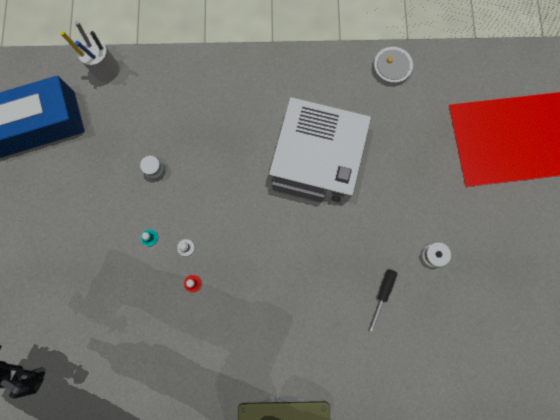

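View pics/scene0.png

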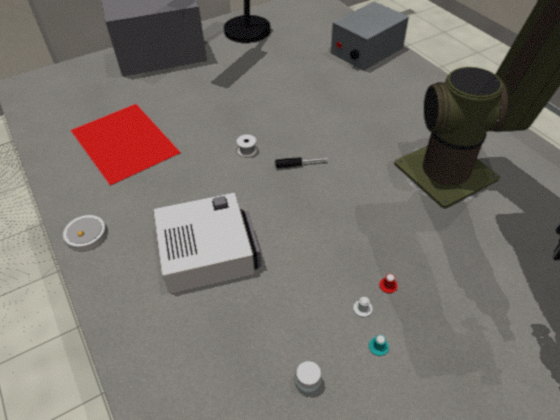

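Top view: the candidates are the holder at (186,247) in bare aluminium/white, a turquoise look-alike at (149,238), a red one at (192,283), the jar at (151,167) and the spool at (436,255). By the description I choose (186,247). The unit's roof is centred near (321,147), the key at (344,174), and the tray front faces the robot. The scene view agrees, with the holder at (364,305).

Run:
```python
from h import *
p,d=grab('top')
c=cv2.resize(p[215:305,120:230],None,fx=5,fy=5,interpolation=cv2.INTER_CUBIC);cv2.imwrite('pics/crop1.png',c[:,:,::-1])
# roof
m=((p.min(2)>120)&(np.ptp(p.astype(int),axis=2)<25)).astype(np.uint8)
h=cv2.cvtColor(p,cv2.COLOR_RGB2GRAY)
zz=np.zeros(d.shape)
C=vision.calibration('top');K=C['camera_matrix'];Rm=rot(C['orientation']);o=C['origin']
v,u=np.mgrid[:420,:560]
P=(np.stack([(u-K[0,2])/K[0,0],(v-K[1,2])/K[1,1],np.ones_like(u,float)],-1)*d[...,None])@Rm.T+o
Z=P[...,2]
print('bench z',np.median(Z[250:300,300:350]),'roof z',np.median(Z[150:165,300:320]),'key z',Z[172:177,342:347].mean())
roof=((Z>.068)&(Z<.088)).astype(np.uint8);roof[:80]=0;roof[230:]=0;roof[:,:250]=0;roof[:,400:]=0
roof=cv2.morphologyEx(roof,cv2.MORPH_CLOSE,np.ones((25,25)))
cn=max(cv2.findContours(roof,0,2)[0],key=cv2.contourArea)
r=cv2.minAreaRect(cn);b=cv2.boxPoints(r);print(r)
for q in b: print(q,onplane('top',*q,.078).round(4))
km=((Z>.088)&(Z<.105)).astype(np.uint8);km[:160]=0;km[190:]=0;km[:,:320]=0;km[:,365:]=0
y,x=np.nonzero(km);print('key',len(x),x.mean(),y.mean(),onplane('top',x.mean(),y.mean(),.094))
# holder
hm=((Z>.015)&(Z<.06)).astype(np.uint8);hm[:235]=0;hm[260:]=0;hm[:,:170]=0;hm[:,202:]=0
y,x=np.nonzero(hm);print('holder stem',len(x),x.mean(),y.mean(),onplane('top',x.mean(),y.mean(),.034))
br=((h>120)).astype(np.uint8);br[:235]=0;br[262:]=0;br[:,:172]=0;br[:,202:]=0
cn=max(cv2.findContours(br,0,2)[0],key=cv2.contourArea);e=cv2.minEnclosingCircle(cn);print(e,onplane('top',*e[0],.004))
```

```text
bench z -0.0005529802993690103 roof z 0.07732120392026343 key z 0.09302216399496974
((318.94921875, 149.89678955078125), (86.20015716552734, 89.5869140625), 13.626996040344238)
[266.50906 183.27495] [0.5925 0.0286 0.078 ]
[287.61575   96.209885] [ 0.8068 -0.0249  0.078 ]
[371.38937 116.51863] [ 0.7512 -0.223   0.078 ]
[350.28268 203.5837 ] [ 0.5409 -0.1624  0.078 ]
key 146 343.90410958904107 173.36301369863014 [ 0.60830553 -0.14871639  0.094     ]
holder stem 82 183.76829268292684 246.5487804878049 [0.45450019 0.22590782 0.034     ]
((187.77133178710938, 244.18490600585938), 14.715161323547363) [0.46328548 0.22292727 0.004     ]
```

View pics/crop1.png

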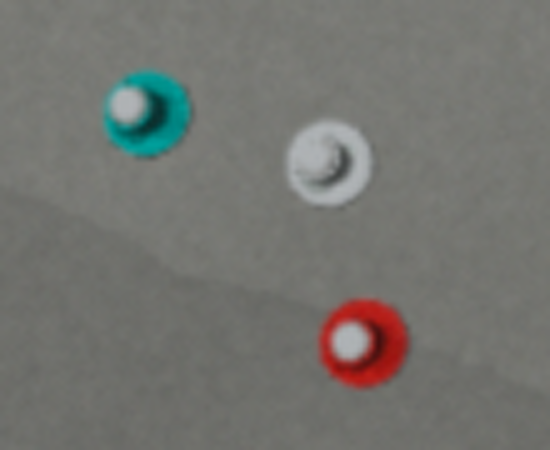

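The crop shows the bare holder at crop (330,163), with a pale foot and a grey stem; the turquoise one is at (147,113) and the red one at (364,343). The choice stands. Next I refine the case yaw and origin.

Run:
```python
from h import *
p,d=grab('top');h=cv2.cvtColor(p,cv2.COLOR_RGB2GRAY)
print('holder foot',onplane('top',120+330/5-.4,215+163/5-.4,.004),'stemtop',onplane('top',120+317/5-.4,215+157/5-.4,.037))
m=(h>135).astype(np.uint8);m[:80]=0;m[230:]=0;m[:,:250]=0;m[:,400:]=0
n,l,st,_=cv2.connectedComponentsWithStats(m);k=1+st[1:,4].argmax();m=(l==k).astype(np.uint8)
m=cv2.morphologyEx(m,cv2.MORPH_OPEN,np.ones((5,5)));cn=max(cv2.findContours(m,0,2)[0],key=cv2.contourArea)
W=np.array([onplane('top',*q[0],.078)[:2] for q in cn])
r=cv2.minAreaRect((W*1000).astype(np.float32));print(r);print(cv2.boxPoints(r))
g=p.copy();cv2.drawContours(g,[cn],-1,(255,0,0),1)
g=cv2.resize(g[80:220,255:385],None,fx=4,fy=4,interpolation=cv2.INTER_NEAREST);cv2.imwrite('pics/case.png',g[:,:,::-1])
```

```text
holder foot [0.45608636 0.22801433 0.004     ] stemtop [0.45549666 0.22707893 0.037     ]
((684.169921875, -98.59213256835938), (200.1181640625, 199.93179321289062), 74.19554138183594)
[[ 560.73145  -167.64244 ]
 [ 753.1052   -222.0949  ]
 [ 807.6084    -29.541824]
 [ 615.2346     24.91063 ]]
```

View pics/case.png

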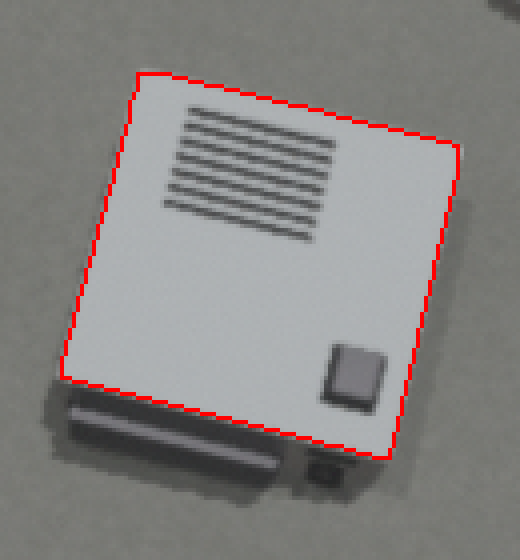

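The roof outline fits the 200x200 box: front middle at (588, -71.4) mm, yaw -15.8°. The key at crop (357,375) gives a module offset near 0. Now to go above the key with the fingers shut.

jog_arm(moves=[{"travel": [27,-44,-6],"angular": [0,0,5],"hand": 0},{"travel": [27,-44,-6],"angular": [0,0,5.7],"hand": 0},{"travel": [27,-44,-6],"hand": 0},{"travel": [27,-44,-6],"hand": 0},{"travel": [27,-44,-6],"hand": 0},{"travel": [27,-44,-6],"hand": 0},{"travel": [27,-44,-6],"hand": 0},{"travel": [27,-44,-6],"hand": 0},{"travel": [27,-44,-6],"hand": 0},{"travel": [27,-44,-6],"hand": 0},{"travel": [27,-44,-6],"hand": 0},{"travel": [27,-44,-6],"hand": 0},{"travel": [27,-44,-6],"hand": 0},{"travel": [23,-46,-8],"hand": 0},{"travel": [0,0,0],"hand": 0},{"travel": [0,0,0],"hand": 0}])

```text
$.moves[2]: bad value
```

Run:
```python
from h import *
s=manip.sense();print(s['q'],s['tool_pos'],s['eef_rot'])
print('paneltop',onplane('top',255+174/4-.4,80+437/4-.4,.068)) # panel top middle
X=np.array([.9622,-.2723]);o=np.array([.588,-.0714])
print('panel top x in case', (onplane('top',255+174/4-.4,80+437/4-.4,.068)[:2]-o)@X)
```

```text
[ 1.10898563e+00  2.60435278e-01 -1.38870731e-01  1.17269275e+00
  1.64260377e-05  1.57079717e+00] [0.23373536 0.4696372  0.23078389] [-7.18916098e-01 -3.05792924e+00  1.83257310e-03]
paneltop [ 0.58023347 -0.04445578  0.068     ]
panel top x in case -0.014809862525555578
```

Every row needs all of its fields.

jog_arm(moves=[{"travel": [27,-44,-6],"angular": [0,0,5],"hand": 0},{"travel": [27,-44,-6],"angular": [0,0,5.7],"hand": 0},{"travel": [27,-44,-6],"angular": [0,0,0],"hand": 0},{"travel": [27,-44,-6],"angular": [0,0,0],"hand": 0},{"travel": [27,-44,-6],"angular": [0,0,0],"hand": 0},{"travel": [27,-44,-6],"angular": [0,0,0],"hand": 0},{"travel": [27,-44,-6],"angular": [0,0,0],"hand": 0},{"travel": [27,-44,-6],"angular": [0,0,0],"hand": 0},{"travel": [27,-44,-6],"angular": [0,0,0],"hand": 0},{"travel": [27,-44,-6],"angular": [0,0,0],"hand": 0},{"travel": [27,-44,-6],"angular": [0,0,0],"hand": 0},{"travel": [27,-44,-6],"angular": [0,0,0],"hand": 0},{"travel": [27,-44,-6],"angular": [0,0,0],"hand": 0},{"travel": [23,-46,-8],"angular": [0,0,0],"hand": 0},{"travel": [0,0,0],"angular": [0,0,0],"hand": 0},{"travel": [0,0,0],"angular": [0,0,0],"hand": 0}])

```text
t: 2.2
tool_pos: [0.6072, -0.1477, 0.1447]
eef_rot: [-0.431, -3.11, -0.001]
wrist_force: [-1.1, 1.1, -0.5]
grip_width: 0.0001
finger_force: 0.0
```

jog_arm(moves=[{"travel": [0,-0.5,-15],"angular": [0,0,0],"hand": 0},{"travel": [0,0,-15],"angular": [0,0,0],"hand": 0},{"travel": [0,0,-12],"angular": [0,0,0],"hand": 0},{"travel": [0,0,-5],"angular": [0,0,0],"hand": 0},{"travel": [0,0,0],"angular": [0,0,0],"hand": 0}])

```text
t: 2.82
tool_pos: [0.6076, -0.1483, 0.0977]
eef_rot: [-0.43, -3.111, -0.0]
wrist_force: [0.7, 0.2, -0.1]
grip_width: -0.0002
finger_force: 0.0
```

jog_arm(moves=[{"travel": [0,0,-2],"angular": [0,0,0],"hand": 0},{"travel": [0,0,-2],"angular": [0,0,0],"hand": 0},{"travel": [0,0,-1.5],"angular": [0,0,0],"hand": 0},{"travel": [0,0,0],"angular": [0,0,0],"hand": 0}])

```text
t: 3.32
tool_pos: [0.6082, -0.1486, 0.0933]
eef_rot: [0.431, 3.111, -0.0]
wrist_force: [0.2, -0.7, 2.7]
grip_width: -0.0
finger_force: 1.3
```

jog_arm(moves=[{"travel": [0,0,-1.5],"angular": [0,0,0],"hand": 0},{"travel": [0,0,-1.5],"angular": [0,0,0],"hand": 0},{"travel": [0,0,0],"angular": [0,0,0],"hand": 0}])

```text
t: 3.7
tool_pos: [0.6082, -0.1486, 0.0896]
eef_rot: [0.431, 3.111, -0.0]
wrist_force: [0.4, -0.3, 1.8]
grip_width: -0.0003
finger_force: 0.8
```

jog_arm(moves=[{"travel": [0,0,-1.5],"angular": [0,0,0],"hand": 0},{"travel": [0,0,-1],"angular": [0,0,0],"hand": 0},{"travel": [0,0,0],"angular": [0,0,0],"hand": 0}])

```text
t: 4.08
tool_pos: [0.6081, -0.1486, 0.0874]
eef_rot: [0.431, 3.112, -0.0]
wrist_force: [1.8, -1.0, 3.2]
grip_width: 0.0004
finger_force: 1.7
```

jog_arm(moves=[{"travel": [0,0,-1],"angular": [0,0,0],"hand": 0},{"travel": [0,0,0],"angular": [0,0,0],"hand": 0}])

```text
t: 4.32
tool_pos: [0.6082, -0.1486, 0.0864]
eef_rot: [0.431, 3.111, -0.0]
wrist_force: [0.9, -0.9, 3.7]
grip_width: -0.0
finger_force: 1.9
```

Run:
```python
from h import *
p,d=grab('scene');cv2.imwrite('pics/s1.png',cv2.resize(p[170:310,140:300],None,fx=3.5,fy=3.5)[:,:,::-1])
print(manip.sense()['wrist_force'])
```

```text
[ 0.35246414 -1.46422517  4.24316297]
```

View pics/s1.png

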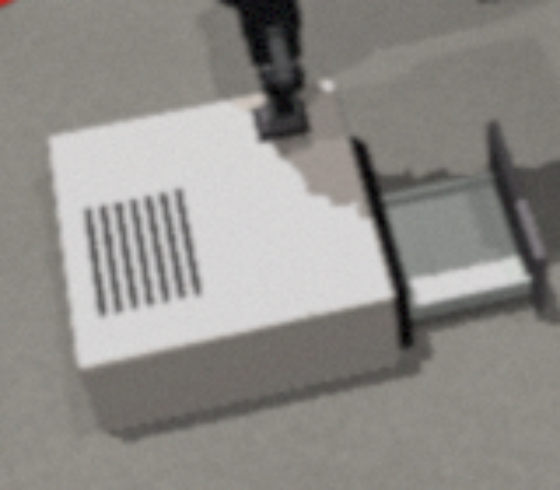

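The tray is out (open tray at crop (460,240)). Now lift and go above the holder with the hand half open.

jog_arm(moves=[{"travel": [0,0,20],"angular": [0,0,0],"hand": 0},{"travel": [0,0,45],"angular": [0,0,0],"hand": 0.2},{"travel": [-17,42,30],"angular": [0,0,0],"hand": 0.5},{"travel": [-17,42,0],"angular": [0,0,0],"hand": 0.5},{"travel": [-17,42,0],"angular": [0,0,0],"hand": 0.5},{"travel": [-17,42,0],"angular": [0,0,0],"hand": 0.5},{"travel": [-17,42,0],"angular": [0,0,0],"hand": 0.5},{"travel": [-17,42,0],"angular": [0,0,0],"hand": 0.5},{"travel": [-17,42,0],"angular": [0,0,0],"hand": 0.5},{"travel": [-17,42,-20],"angular": [0,0,0],"hand": 0.5},{"travel": [-17,40,-40],"angular": [0,0,0],"hand": 0.5},{"travel": [0,0,0],"angular": [0,0,0],"hand": 0.5},{"travel": [0,0,0],"angular": [0,0,0],"hand": 0.5}])

```text
t: 6.0
tool_pos: [0.4543, 0.2272, 0.1209]
eef_rot: [-0.43, -3.111, 0.002]
wrist_force: [0.4, -0.2, -0.0]
grip_width: 0.0427
finger_force: 0.0
```

```bash
cat >> h.py <<'E'
def wray(u,v,s):
    c=vision.calibration('wrist');K=np.array(c['camera_matrix']);T=np.array(c['hand_eye'])
    a=(u-K[0,2])/K[0,0];b=(v-K[1,2])/K[1,1];th=np.hypot(a,b)
    k=np.sin(th)/th if th>1e-9 else 1
    d=np.array([a*k,b*k,np.cos(th)]);Rt=rot(s['eef_rot'])
    return np.array(s['tool_pos'])+Rt@T[:3,3],Rt@T[:3,:3]@d
def wplane(u,v,z,s):
    o,d=wray(u,v,s);return o+d*(z-o[2])/d[2]
E
python3 - <<'E'
from h import *
s=manip.sense();p,d=grab('wrist','w1.png');print(vision.calibration('wrist'));print(s['tool_pos'],s['eef_rot'],s['q'],s['grip_width'])
E
```

```text
{'camera_matrix': array([[325.1922621 ,   0.        , 277.02097313],
       [  0.        , 325.1922621 , 207.54809973],
       [  0.        ,   0.        ,   1.        ]]), 'hand_eye': array([[-6.25702653e-04, -9.47960490e-01, -3.18387370e-01,
         8.09532553e-02],
       [ 9.99999398e-01, -8.80290037e-04,  6.55735492e-04,
        -8.47966749e-04],
       [-9.01884568e-04, -3.18386768e-01,  9.47960470e-01,
        -1.41810943e-01],
       [ 0.00000000e+00,  0.00000000e+00,  0.00000000e+00,
         1.00000000e+00]])}
[0.45434334 0.22715783 0.12091211] [-4.29735793e-01 -3.11084407e+00  2.07421789e-03] [ 4.63880123e-01  3.06832445e-01 -3.76689201e-01  8.89016444e-01
 -4.07265395e-04  7.38425336e-01] 0.04269981465667305
```

View pics/w1.png

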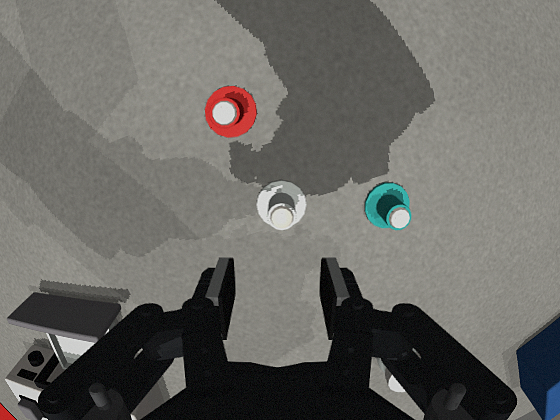

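Wrist view: holder foot centred at about (281,204), shell top at (281,216); red at (231,111), turquoise at (388,206).

Run:
```python
from h import *
s=manip.sense()
print('foot',wplane(281.5,204,.004,s),'top',wplane(281,217,.036,s))
```

```text
foot [0.45906227 0.22919474 0.004     ] top [0.45865857 0.22846508 0.036     ]
```

jog_arm(moves=[{"travel": [4,1,-35],"angular": [0,0,0],"hand": 0.5},{"travel": [0,0,-35],"angular": [0,0,0],"hand": 0.5},{"travel": [0,0,-20],"angular": [0,0,0],"hand": 0.5},{"travel": [0,0,-12],"angular": [0,0,0],"hand": 0.5},{"travel": [0,0,-6.5],"angular": [0,0,0],"hand": 0.5},{"travel": [0,0,0],"angular": [0,0,0],"hand": 0.5}])

```text
t: 6.8
tool_pos: [0.4594, 0.2284, 0.0131]
eef_rot: [0.432, 3.111, 0.001]
wrist_force: [-0.7, 0.0, 0.0]
grip_width: 0.0427
finger_force: 0.0
```

jog_arm(moves=[{"travel": [0,0,0],"angular": [0,0,0],"hand": 0.35},{"travel": [0,0,0],"angular": [0,0,0],"hand": 0.28},{"travel": [0,0,0],"angular": [0,0,0],"hand": 0.1},{"travel": [0,0,0],"angular": [0,0,0],"hand": 0.1},{"travel": [0,0,0],"angular": [0,0,0],"hand": 0.1},{"travel": [0,0,0],"angular": [0,0,0],"hand": 0.1}])

```text
t: 7.55
tool_pos: [0.4594, 0.2288, 0.0137]
eef_rot: [0.43, 3.111, 0.001]
wrist_force: [-1.2, -1.1, 7.4]
grip_width: 0.0197
finger_force: 58.5
```

Run:
```python
from h import *
s=manip.sense();p,d=grab('wrist','w2.png');print(s)
```

```text
{'t': 7.55, 'q': array([ 4.62093775e-01,  4.33548055e-01, -5.14083224e-01,  6.21716916e-01,
       -3.04898035e-05,  7.37037635e-01]), 'dq': array([-8.82989378e-05,  7.00617880e-04,  1.09958832e-03, -1.05968971e-04,
       -6.50150397e-04, -1.08485835e-03]), 'effort': array([ 1.90637691e-02, -4.03089988e+01,  1.74703109e+01, -4.23245179e-01,
       -6.05014284e-03,  1.30509125e-03]), 'tool_pos': array([0.45943281, 0.22881383, 0.0136675 ]), 'eef_rot': array([4.30355577e-01, 3.11075207e+00, 1.24356860e-03]), 'wrist_force': array([-1.2202975 , -1.11392727,  7.38421557]), 'torque': array([-0.0984033 ,  0.14207295,  0.01380192]), 'finger_force': 58.479262590408325, 'grip_width': 0.019705681043861438}
```

View pics/w2.png

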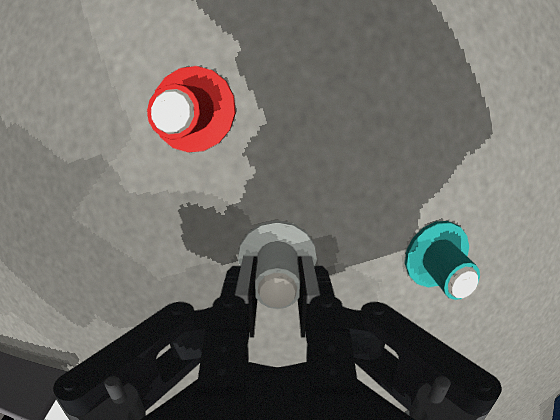

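The holder is between the pads, with its shell at about (278,290) and its foot at (278,245). I check the offset along the pads, since the width is 19.7 and not 22.

Run:
```python
from h import *
s=manip.sense()
p,d=grab('wrist')
t=np.array(s['tool_pos']);Rt=rot(s['eef_rot'])
for u,v,z in [(278,293,.038),(278,290,.036),(277,262,.004)]:
    w=wplane(u,v,z,s);print(z,w.round(4),(Rt.T@(w-t)).round(4))
print('foot left/right extremes',[ (Rt.T@(wplane(u,v,.004,s)-t)).round(4) for u,v in((238,262),(317,262),(278,222))])
```

```text
0.038 [0.4566 0.2292 0.038 ] [ 0.0028 -0.0004 -0.0243]
0.036 [0.4564 0.2293 0.036 ] [ 0.0031 -0.0004 -0.0223]
0.004 [0.4594 0.2281 0.004 ] [-0.0001 -0.0008  0.0097]
foot left/right extremes [array([-0.0003, -0.0214,  0.0096]), array([-0.0003,  0.0204,  0.0097]), array([ 0.0225, -0.0003,  0.0096])]
```

jog_arm(moves=[{"travel": [0,0,10],"angular": [0,0,0],"hand": 0.1},{"travel": [0,0,25],"angular": [0,0,0],"hand": 0.1},{"travel": [0,0,35],"angular": [0,0,0],"hand": 0.1},{"travel": [0,0,35],"angular": [0,0,0],"hand": 0.1},{"travel": [5,-15,0],"angular": [0,0,0],"hand": 0.1},{"travel": [11,-33,0],"angular": [0,0,0],"hand": 0.1},{"travel": [11,-33,0],"angular": [0,0,0],"hand": 0.1},{"travel": [11,-33,0],"angular": [0,0,0],"hand": 0.1},{"travel": [11,-33,0],"angular": [0,0,0],"hand": 0.1},{"travel": [11,-33,0],"angular": [0,0,0],"hand": 0.1},{"travel": [11,-33,0],"angular": [0,0,0],"hand": 0.1},{"travel": [11,-33,0],"angular": [0,0,0],"hand": 0.1},{"travel": [7,-17,0],"angular": [0,0,0],"hand": 0.1},{"travel": [0,0,0],"angular": [0,0,0],"hand": 0.1}])

```text
t: 9.4
tool_pos: [0.5477, -0.0353, 0.1171]
eef_rot: [-0.434, -3.11, -0.0]
wrist_force: [0.2, -0.4, -0.6]
grip_width: 0.0199
finger_force: 58.8
```

Run:
```python
from h import *
s=manip.sense();p,d=grab('wrist','w3.png');print(s['tool_pos'],s['wrist_force'],s['grip_width'])
```

```text
[ 0.54767685 -0.03534847  0.11705516] [ 0.22885729 -0.38256064 -0.6255841 ] 0.019906962551886443
```

View pics/w3.png

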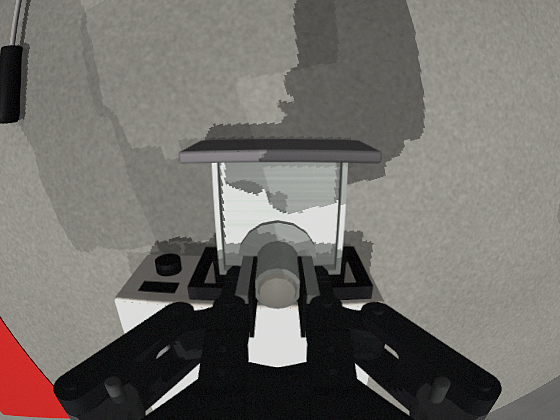

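Wrist view: the tray (columns 217–348, panel at rows 140–162) is centred on the holder at (278,270), which hangs upright. I check the panel's place, then lower.

Run:
```python
from h import *
s=manip.sense();X=np.array([.9622,-.2723]);o=np.array([.588,-.0714])
for v in(141,152): print(v,(wplane(281,v,.068,s)[:2]-o)@X)
print('tcp',(s['tool_pos'][:2]-o)@X,(s['tool_pos'][:2]-o)@[.2723,.9622])
```

```text
141 -0.10736731375680547
152 -0.10078295709360148
tcp -0.04925372729569186 0.024486206906668757
```

jog_arm(moves=[{"travel": [0,1,-30],"angular": [0,0,0],"hand": 0.1},{"travel": [0,0,-30],"angular": [0,0,0],"hand": 0.1},{"travel": [0,0,-15],"angular": [0,0,0],"hand": 0.1},{"travel": [0,0,-5],"angular": [0,0,0],"hand": 0.1},{"travel": [0,0,-2],"angular": [0,0,0],"hand": 0.1},{"travel": [0,0,0],"angular": [0,0,0],"hand": 0.1}])

```text
t: 10.2
tool_pos: [0.5487, -0.0334, 0.0366]
eef_rot: [0.43, 3.11, 0.0]
wrist_force: [-0.2, 0.2, -1.1]
grip_width: 0.0196
finger_force: 58.8
```

jog_arm(moves=[{"travel": [0,0,-1],"angular": [0,0,0],"hand": 0.1},{"travel": [0,0,-0.5],"angular": [0,0,0],"hand": 0.1},{"travel": [0,0,0],"angular": [0,0,0],"hand": 0.1}])

```text
t: 10.58
tool_pos: [0.548, -0.0335, 0.0344]
eef_rot: [0.431, 3.112, 0.0]
wrist_force: [-0.1, -1.2, -0.8]
grip_width: 0.0202
finger_force: 58.8
```

jog_arm(moves=[{"travel": [0,0,-1],"angular": [0,0,0],"hand": 0.1},{"travel": [0,0,-0.7],"angular": [0,0,0],"hand": 0.1},{"travel": [0,0,0],"angular": [0,0,0],"hand": 0.1}])

```text
t: 10.95
tool_pos: [0.5478, -0.0335, 0.0325]
eef_rot: [-0.431, -3.112, 0.0]
wrist_force: [-1.5, -0.2, -0.8]
grip_width: 0.0198
finger_force: 58.8
```

jog_arm(moves=[{"travel": [0,0,-0.6],"angular": [0,0,0],"hand": 0.1},{"travel": [0,0,0],"angular": [0,0,0],"hand": 0.1}])

```text
t: 11.2
tool_pos: [0.5479, -0.0335, 0.0319]
eef_rot: [-0.431, -3.112, 0.0]
wrist_force: [-0.7, 1.0, -1.4]
grip_width: 0.0198
finger_force: 58.8
```

jog_arm(moves=[{"travel": [0,0,-0.5],"angular": [0,0,0],"hand": 0.1},{"travel": [0,0,0],"angular": [0,0,0],"hand": 0.1}])

```text
t: 11.45
tool_pos: [0.548, -0.0335, 0.0317]
eef_rot: [0.431, 3.112, 0.0]
wrist_force: [-0.4, 0.3, 0.3]
grip_width: 0.0198
finger_force: 58.9
```

jog_arm(moves=[{"travel": [0,0,-0.5],"angular": [0,0,0],"hand": 0.1},{"travel": [0,0,0],"angular": [0,0,0],"hand": 0.1}])

```text
t: 11.7
tool_pos: [0.5481, -0.0335, 0.0316]
eef_rot: [0.431, 3.111, 0.0]
wrist_force: [-2.0, 0.3, 4.6]
grip_width: 0.0196
finger_force: 59.2
```

Contact with the floor at 4.6 N. Release and rise.

jog_arm(moves=[{"travel": [0,0,0],"angular": [0,0,0],"hand": 0.28},{"travel": [0,0,0],"angular": [0,0,0],"hand": 0.35},{"travel": [0,0,0],"angular": [0,0,0],"hand": 0.43},{"travel": [0,0,0],"angular": [0,0,0],"hand": 0.43},{"travel": [0,0,0],"angular": [0,0,0],"hand": 0.43}])

```text
t: 12.32
tool_pos: [0.5479, -0.0335, 0.0309]
eef_rot: [-0.431, -3.112, 0.0]
wrist_force: [-0.9, -0.2, 0.5]
grip_width: 0.0369
finger_force: 0.0
```

jog_arm(moves=[{"travel": [0,0,10],"angular": [0,0,0],"hand": 0.43},{"travel": [0,0,25],"angular": [0,0,0],"hand": 0.43},{"travel": [0,0,40],"angular": [0,0,0],"hand": 0.43},{"travel": [0,0,30],"angular": [0,0,0],"hand": 0.43},{"travel": [-40,11,0],"angular": [0,0,0],"hand": 0},{"travel": [-40,11,0],"angular": [0,0,0],"hand": 0},{"travel": [-20,6,0],"angular": [0,0,0],"hand": 0},{"travel": [0,0,0],"angular": [0,0,0],"hand": 0}])

```text
t: 13.32
tool_pos: [0.4466, -0.0053, 0.1367]
eef_rot: [0.43, 3.112, -0.0]
wrist_force: [2.1, 0.1, 0.2]
grip_width: 0.0001
finger_force: 0.0
```

Run:
```python
from h import *
s=manip.sense();print(s['tool_pos']);X=np.array([.9622,-.2723]);o=np.array([.588,-.0714])
print('tcp',(s['tool_pos'][:2]-o)@X,(s['tool_pos'][:2]-o)@[.2723,.9622])
p,d=grab('top');q,d=grab('scene')
a=cv2.resize(p[130:250,250:390],None,fx=2.8,fy=2.8,interpolation=cv2.INTER_CUBIC);b=cv2.resize(q[190:310,200:340],None,fx=2.8,fy=2.8,interpolation=cv2.INTER_CUBIC)
cv2.imwrite('pics/placed.png',np.hstack([a,b])[:,:,::-1])
```

```text
[ 0.4466396  -0.0052636   0.13668548]
tcp -0.1540259196926246 0.025144004946435608
```

View pics/placed.png

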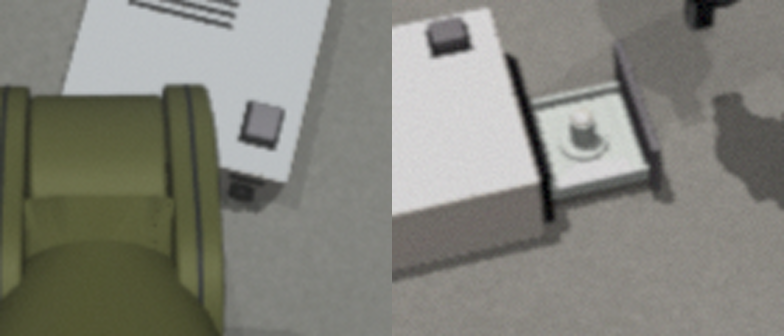

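Right half: the holder stands upright on the tray floor at (582,130). Now go down in front of the panel and approach it.

jog_arm(moves=[{"travel": [0,0,-40],"angular": [0,0,0],"hand": 0},{"travel": [0,0,-40],"angular": [0,0,0],"hand": 0},{"travel": [0,0,-17],"angular": [0,0,0],"hand": 0},{"travel": [10.6,-3,0],"angular": [0,0,0],"hand": 0},{"travel": [9.6,-2.7,0],"angular": [0,0,0],"hand": 0},{"travel": [4.8,-1.4,0],"angular": [0,0,0],"hand": 0},{"travel": [0,0,0],"angular": [0,0,0],"hand": 0}])

```text
t: 14.3
tool_pos: [0.4744, -0.0128, 0.0398]
eef_rot: [0.431, 3.11, 0.0]
wrist_force: [-0.1, -0.1, -0.2]
grip_width: 0.0001
finger_force: 0.0
```

jog_arm(moves=[{"travel": [1.9,-0.5,0],"angular": [0,0,0],"hand": 0},{"travel": [1.9,-0.6,0],"angular": [0,0,0],"hand": 0},{"travel": [1.9,-0.5,0],"angular": [0,0,0],"hand": 0},{"travel": [1.9,-0.6,0],"angular": [0,0,0],"hand": 0},{"travel": [0,0,0],"angular": [0,0,0],"hand": 0}])

```text
t: 14.92
tool_pos: [0.4807, -0.0148, 0.039]
eef_rot: [0.431, 3.112, 0.0]
wrist_force: [-0.3, -0.5, -0.4]
grip_width: -0.0001
finger_force: 0.0
```

jog_arm(moves=[{"travel": [1.9,-0.5,0],"angular": [0,0,0],"hand": 0},{"travel": [1.9,-0.6,0],"angular": [0,0,0],"hand": 0},{"travel": [1.9,-0.5,0],"angular": [0,0,0],"hand": 0},{"travel": [0,0,0],"angular": [0,0,0],"hand": 0}])

```text
t: 15.42
tool_pos: [0.4859, -0.0163, 0.0389]
eef_rot: [-0.431, -3.111, -0.0]
wrist_force: [-1.2, 0.4, 0.2]
grip_width: 0.0002
finger_force: 0.6
```

Run:
```python
from h import *
for i in range(4):
    if i: grab('scene')
    s=manip.sense();print(s['t'],s['tool_pos'],s['wrist_force'])
```

```text
15.425 [ 0.48585552 -0.01632973  0.03889947] [-1.19278485  0.36955177  0.16777987]
15.475 [ 0.48583448 -0.01631773  0.03889331] [-1.25379505  0.60912357  0.93403193]
15.525 [ 0.48584924 -0.01631634  0.03891087] [-0.91600734  0.02208443  0.42281922]
15.575 [ 0.48585932 -0.0163187   0.03891116] [-1.39403316 -0.25464579  0.77909635]
```

jog_arm(moves=[{"travel": [1.9,-0.5,0],"angular": [0,0,0],"hand": 0},{"travel": [2.9,-0.8,0],"angular": [0,0,0],"hand": 0},{"travel": [2.9,-0.8,0],"angular": [0,0,0],"hand": 0},{"travel": [2.9,-0.8,0],"angular": [0,0,0],"hand": 0},{"travel": [2.9,-0.9,0],"angular": [0,0,0],"hand": 0},{"travel": [2.9,-0.8,0],"angular": [0,0,0],"hand": 0},{"travel": [2.9,-0.8,0],"angular": [0,0,0],"hand": 0},{"travel": [2.9,-0.8,0],"angular": [0,0,0],"hand": 0},{"travel": [2.9,-0.9,0],"angular": [0,0,0],"hand": 0},{"travel": [2.9,-0.8,0],"angular": [0,0,0],"hand": 0},{"travel": [2.9,-0.8,0],"angular": [0,0,0],"hand": 0},{"travel": [2.9,-0.8,0],"angular": [0,0,0],"hand": 0},{"travel": [2.9,-0.9,0],"angular": [0,0,0],"hand": 0},{"travel": [2.9,-0.8,0],"angular": [0,0,0],"hand": 0},{"travel": [2.9,-0.8,0],"angular": [0,0,0],"hand": 0},{"travel": [2.9,-0.8,0],"angular": [0,0,0],"hand": 0},{"travel": [2.9,-0.9,0],"angular": [0,0,0],"hand": 0},{"travel": [1.9,-0.5,0],"angular": [0,0,0],"hand": 0},{"travel": [0,0,0],"angular": [0,0,0],"hand": 0}])

```text
t: 17.95
tool_pos: [0.5368, -0.0307, 0.039]
eef_rot: [0.431, 3.111, -0.0]
wrist_force: [-2.6, 2.1, -1.9]
grip_width: 0.0004
finger_force: 1.4
```

jog_arm(moves=[{"travel": [1.9,-0.5,0],"angular": [0,0,0],"hand": 0},{"travel": [1.9,-0.6,0],"angular": [0,0,0],"hand": 0},{"travel": [1.9,-0.5,0],"angular": [0,0,0],"hand": 0},{"travel": [1.9,-0.6,0],"angular": [0,0,0],"hand": 0},{"travel": [1.9,-0.5,0],"angular": [0,0,0],"hand": 0},{"travel": [0,0,0],"angular": [0,0,0],"hand": 0}])

```text
t: 18.7
tool_pos: [0.5464, -0.0334, 0.0391]
eef_rot: [0.431, 3.111, -0.0]
wrist_force: [-1.9, -0.1, -0.4]
grip_width: 0.0001
finger_force: 1.5
```

jog_arm(moves=[{"travel": [1.4,-0.4,0],"angular": [0,0,0],"hand": 0},{"travel": [1.4,-0.4,0],"angular": [0,0,0],"hand": 0},{"travel": [1.4,-0.4,0],"angular": [0,0,0],"hand": 0},{"travel": [1.4,-0.4,0],"angular": [0,0,0],"hand": 0},{"travel": [0,0,0],"angular": [0,0,0],"hand": 0}])

```text
t: 19.32
tool_pos: [0.5507, -0.0346, 0.039]
eef_rot: [-0.43, -3.11, -0.001]
wrist_force: [-5.9, 2.3, 1.9]
grip_width: 0.0
finger_force: 2.9
```

jog_arm(moves=[{"travel": [1.4,-0.4,0],"angular": [0,0,0],"hand": 0},{"travel": [1.4,-0.4,0],"angular": [0,0,0],"hand": 0},{"travel": [0,0,0],"angular": [0,0,0],"hand": 0}])

```text
t: 19.7
tool_pos: [0.5531, -0.0353, 0.039]
eef_rot: [-0.43, -3.11, -0.001]
wrist_force: [-6.1, 3.3, 3.8]
grip_width: -0.0002
finger_force: 3.4
```

jog_arm(moves=[{"travel": [1.4,-0.4,0],"angular": [0,0,0],"hand": 0},{"travel": [1.4,-0.4,0],"angular": [0,0,0],"hand": 0},{"travel": [0,0,0],"angular": [0,0,0],"hand": 0}])

```text
t: 20.08
tool_pos: [0.5556, -0.036, 0.0391]
eef_rot: [-0.43, -3.109, -0.001]
wrist_force: [-6.9, 3.1, 3.8]
grip_width: -0.0002
finger_force: 3.7
```

jog_arm(moves=[{"travel": [1,-0.3,0],"angular": [0,0,0],"hand": 0},{"travel": [1,-0.3,0],"angular": [0,0,0],"hand": 0},{"travel": [0,0,0],"angular": [0,0,0],"hand": 0}])

```text
t: 20.45
tool_pos: [0.5572, -0.0365, 0.0391]
eef_rot: [-0.43, -3.109, -0.001]
wrist_force: [-8.3, 3.7, 4.5]
grip_width: -0.0003
finger_force: 4.1
```

jog_arm(moves=[{"travel": [1,-0.3,0],"angular": [0,0,0],"hand": 0},{"travel": [1,-0.3,0],"angular": [0,0,0],"hand": 0},{"travel": [0,0,0],"angular": [0,0,0],"hand": 0}])

```text
t: 20.82
tool_pos: [0.5592, -0.037, 0.0391]
eef_rot: [-0.43, -3.109, -0.001]
wrist_force: [-7.2, 4.1, 3.4]
grip_width: 0.0002
finger_force: 4.2
```

jog_arm(moves=[{"travel": [1,-0.3,0],"angular": [0,0,0],"hand": 0},{"travel": [1,-0.3,0],"angular": [0,0,0],"hand": 0},{"travel": [0,0,0],"angular": [0,0,0],"hand": 0}])

```text
t: 21.2
tool_pos: [0.5625, -0.0379, 0.0391]
eef_rot: [-0.43, -3.111, -0.001]
wrist_force: [-4.5, 3.1, 1.3]
grip_width: -0.0
finger_force: 2.8
```

jog_arm(moves=[{"travel": [1,-0.3,0],"angular": [0,0,0],"hand": 0},{"travel": [0,0,0],"angular": [0,0,0],"hand": 0}])

```text
t: 21.45
tool_pos: [0.5635, -0.0382, 0.039]
eef_rot: [-0.43, -3.111, -0.001]
wrist_force: [-5.4, 2.4, 1.1]
grip_width: -0.0
finger_force: 2.8
```

jog_arm(moves=[{"travel": [0.7,-0.2,0],"angular": [0,0,0],"hand": 0},{"travel": [0,0,0],"angular": [0,0,0],"hand": 0}])

```text
t: 21.7
tool_pos: [0.5642, -0.0384, 0.0391]
eef_rot: [-0.43, -3.111, -0.001]
wrist_force: [-5.9, 3.2, 1.0]
grip_width: 0.0002
finger_force: 2.8
```

jog_arm(moves=[{"travel": [0.7,-0.2,0],"angular": [0,0,0],"hand": 0},{"travel": [0,0,0],"angular": [0,0,0],"hand": 0}])

```text
t: 21.95
tool_pos: [0.5655, -0.0388, 0.0391]
eef_rot: [-0.43, -3.112, -0.001]
wrist_force: [-3.5, 1.4, -0.6]
grip_width: -0.0
finger_force: 2.0
```

jog_arm(moves=[{"travel": [0.7,-0.2,0],"angular": [0,0,0],"hand": 0},{"travel": [0,0,0],"angular": [0,0,0],"hand": 0}])

```text
t: 22.2
tool_pos: [0.5672, -0.0394, 0.0392]
eef_rot: [0.431, 3.11, -0.0]
wrist_force: [-1.4, 0.5, -0.5]
grip_width: -0.0001
finger_force: 1.0
```

jog_arm(moves=[{"travel": [0.5,-0.1,0],"angular": [0,0,0],"hand": 0},{"travel": [0,0,0],"angular": [0,0,0],"hand": 0}])

```text
t: 22.45
tool_pos: [0.5672, -0.0394, 0.0392]
eef_rot: [0.431, 3.111, -0.0]
wrist_force: [-2.1, 1.2, -0.2]
grip_width: -0.0001
finger_force: 1.1
```

jog_arm(moves=[{"travel": [0.7,-0.2,0],"angular": [0,0,0],"hand": 0},{"travel": [0,0,0],"angular": [0,0,0],"hand": 0}])

```text
t: 22.7
tool_pos: [0.5673, -0.0394, 0.0392]
eef_rot: [-0.431, -3.112, -0.0]
wrist_force: [-4.0, 2.3, 1.6]
grip_width: 0.0001
finger_force: 1.9
```

It clicked: force dropped from 6.7 to 1.5 N, then rose without motion at the rubber stop. Back off slowly, then look.

jog_arm(moves=[{"travel": [-1.9,0.5,0],"angular": [0,0,0],"hand": 0},{"travel": [-1.9,0.5,0],"angular": [0,0,0],"hand": 0},{"travel": [-1.9,0.6,0],"angular": [0,0,0],"hand": 0},{"travel": [-1.9,0.5,0],"angular": [0,0,0],"hand": 0},{"travel": [0,0,0],"angular": [0,0,0],"hand": 0}])

```text
t: 23.32
tool_pos: [0.5597, -0.0374, 0.039]
eef_rot: [0.431, 3.112, -0.0]
wrist_force: [-1.2, -0.7, 0.3]
grip_width: -0.0005
finger_force: 0.0
```

Contact is lost (finger force 0), so the tray stays shut. Retreat clear.

jog_arm(moves=[{"travel": [-20,5.5,0],"angular": [0,0,0],"hand": 0},{"travel": [-40,11,0],"angular": [0,0,0],"hand": 0},{"travel": [-40,11,0],"angular": [0,0,0],"hand": 0},{"travel": [-20,5,40],"angular": [0,0,0],"hand": 0},{"travel": [0,0,60],"angular": [0,0,0],"hand": 0},{"travel": [0,0,0],"angular": [0,0,0],"hand": 0},{"travel": [0,0,0],"angular": [0,0,0],"hand": 0}])

```text
t: 24.2
tool_pos: [0.44, -0.0049, 0.1391]
eef_rot: [0.431, 3.111, 0.0]
wrist_force: [-0.6, -0.1, -0.0]
grip_width: -0.0002
finger_force: 0.0
```

Run:
```python
from h import *
q,d=grab('scene','final.png')
```

```text
(no output)
```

View pics/final.png

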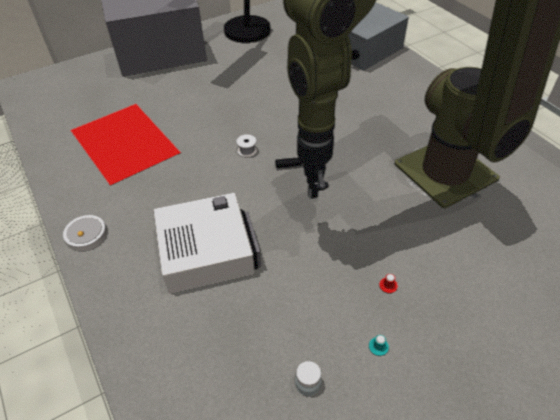

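The tray is shut at (250,238), the holder is inside, and the spool, jar and screwdriver have not moved.

```bash
python3 -c "
from cell import workorder
print(workorder.close_job())"
```

```text
the job is handed in; nothing more can be done
None
```

I pressed the key, stood the holder upright in the tray, and pushed the tray in until it clicked and stayed shut; the job is handed in at about 24 s, with unit forces I read never above about 11 N.

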